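Set the sprung stop gauge to its middle notch and lock it

TASK

Set the sprung stop gauge for the next block: with the fingertips, push the upright plate of its carriage to the left along the rail until it is just past the middle of its three notches, then let go so that the spring brings it back and it latches at the middle notch (its left end then stands at the longer line on the board). When it rests there with your hand off it, push the stop pin at the front of the gauge fully home to lock it. Only push: do not take the plate or the pin head between the fingers, and leave the other things on the table where they are.

Things in the scene. Friction and masses are not known exactly. Their poses are not given: they have to be found in the camera images.
- gauge: stop gauge, fixed to the table: wooden board 12 mm thick with rail, carriage, rack with rocking catch (far side) and stop pin (near side). Origin on the table under it, z up. x points away from the robot (board -95 to +80 mm), y to the left, where the carriage opens (board -125 to +125). Rack, catch and post: x = 35 to 69, up to 65 mm high. End blocks 30 mm high beyond y = -106 and +106
- carriage (a joint): carriage position, m along gauge +y, 0 = home, 0.078 = end. A spring pulls it towards 0 with 4 N (at 0) to 7 N (end). The catch lets it pass in +y but holds it on its return at three notches: about 0.020 (first), 0.040 (middle), 0.060 (last). To latch, push it 3 mm or more beyond a notch and let it back; past 0.060 it takes the last notch. Starts home
- push_plate (a point): centre of the carriage's upright steel plate, 50 mm wide (gauge x), 8 thick (y), 56 high; the point is 59 mm above the table, the plate spans 31 to 87. At joint 0 at gauge (0, -35 mm); moves with the carriage. Push its -y (right) face. The carriage base below is 32 mm high above the table, 60 mm either way along y; its near edge bar (x = -38 to -30) is 40 mm high
- catch_tail (a point): top of the 18 mm square tail pad of the rocking catch, about 62 mm above the table. Pressed down by about 7 mm with some 2 N and held, it lifts the catch so that the carriage springs back home; needed only after pushing too far. Dark lines on the board mark where the carriage's left end stands at home and at each notch; the middle notch's line is the longer one
- stop_pin (a joint): stop pin position in m along the gauge's +x, 0 = pulled out, 0.022 = fully home. It stays where it is left (friction 1.5 N). It enters its hole in the carriage only when the carriage is at the middle notch (within about 4 mm); otherwise it is blocked at about 0.004
- pin_head (a point): centre of the outer (near) face of the stop pin's round brass head, 26 mm across and 8 mm thick, 30 mm above the table; push it along the gauge's +x. At joint 0 it is at gauge (-102 mm, 0), 7 mm outside the board's near edge; fully home it is at (-80 mm, 0). The pin guide block behind it is 46 mm high
- wood_type_tall: wooden printing letter 27 x 41 x 52 mm standing on the near right corner of the gauge board, origin under its centre; a bystander
- wood_type_flat: wooden printing letter 40 x 27 x 27 mm on the near left corner of the gauge board, origin under its centre; a bystander
- eraser: eraser 21 x 46 x 12 mm lying just right of the gauge board, origin under its centre; a bystander
- paint_tube: paint tube 36 x 142 x 23 mm lying left of the gauge, origin under its centre; a bystander
- masking_tape: roll of masking tape 96 mm across, 25 mm high, lying on the right of the table, origin under its centre; a bystander

How it is judged:
By the outcome, as a careful person would: the job done as asked, in the order asked, and still so for the second after the job is handed in, with the robot touching nothing.
It also fails if it takes over 48 s, if anything falls off the work surface, if the arm or the gripper's body presses on something with over 40 N, if the wrist force passes 120 N, or if a joint passes its speed limit or range.

ROBOT

A 6-joint arm with a two-finger parallel gripper is mounted at the origin on a cart in front of the work surface, level with it; the furniture and walls round the work are solid. World frame = base frame: x ahead of the robot, y to its left, z up, the work surface at z = 0. Lengths are in m, angles in rad, forces in N, time in s.
With the tool pointing down it reaches from about 0.25 to 0.725 m from the base axis. Payload 4 kg.
Tool frame: the origin (TCP) lies midway between the tips of the shut fingers; the grasp point (between the pads) lies 19 mm behind it; z points along the fingers, y is the line along which they close (so a half turn about z gives the same grasp; the last joint's range is limited). The gripper opens to 85 mm and grips with 20 to 120 N. Pads are 22 mm wide; open, the fingers measure 114 mm over their backs; the gripper's body (76 mm by 85 mm) begins 54 mm behind the grasp point. The pads swing forward as they close: fully open they stand 13 mm farther back than shut.
Start: joints at [0, 0.241, 0.005, 1.335, 0, 1.571], TCP at [0.5, -0, 0.231] pointing down, gripper open.
Joint ranges: [-2.72, 2.72], [-1.05, 1.87], [-1.09, 1.28], [-1.99, 2.15], [-1.42, 1.44], [-3.14, 3.14]. Speed limits (rad/s): [2.79, 2.79, 3.14, 3.14, 3.14, 3.14].

INTERFACE

Orientations are given as a unit quaternion [x, y, z, w].
In Python, from workcell import status, vision, robot gives the robot as it stands.
- The arm moves only by the shell command python3 -m inch 'ROWS' [FORCE]. ROWS is JSON, a list of rows, each a list of 5 numbers: the gripper's target within -1 to 1 (fully open at 1, half-way at 0, shut at -1), then the shift along the tool's x, y, z in m, then the turn about the tool's z in rad. In form: [[hand, tx, ty, tz, spin], ...]. A call has exactly 10 rows; each row shifts and turns the commanded pose from where the row before left it, along the tool's axes as they then stand; what a row does not reach is not made up. A row lasts 1/10 s, in which the tool goes at most 50 mm and 8.59 degrees, less where a joint would pass 70% of its speed; a pose out of reach is approached as far as the arm can. A call is refused whole if a number of a shift passes 0.05 or a number of a turn 0.15, either way. A call with a gripper value outside its range is refused whole. The fingers move at their own pace and stop on an object; FORCE is the grip in N (left out, the last holds). Time passes only in rows, so rows that do not move let the fingers close, or fill a call up. It gives the time, the measured TCP pose, the force, the opening and the grip force at its end, in the units of the state.
- status.state(): the state, without advancing time (a new reading comes with each control period).
- vision.grab_frame(name): name is "side" or "top"; returns (picture, depth): 480x640x3 uint8, red, green, blue; 480x640 float32, m along the optical axis (not along the pixel's ray), 0 where there is no reading.
- vision.camera_params(name): a dict with "intrinsics" (3x3 intrinsics, pixels), "D" ([k1, k2, p1, p2, k3] as OpenCV has them; the pictures are not rectified), "position" and "rotation" of the camera in the world. Camera axes: x right, y down, z forward; pixel columns grow to the right and rows downward; lengths in m; the calibration is good to about 2 mm. A picture is of the moment at which its call begins. camera_params takes no time and is no camera call.
- robot.finish_job(): hands the job in; it is judged then, once.
The state is a dict: "t": time; "joints": joint angles; "dq": joint speeds; "joint_torque": joint torques, N m; "ee_pos": TCP position; "ee_rot": TCP orientation; "force": force on the tool from outside, world axes, zero at the start; "wrist_torque": the same for the moment, N m; "opening": opening from 0.0 (shut) to 1.0 (fully open); "gripper_force": force on a finger pad.
Only numpy, scipy, OpenCV 4.12 (cv2) and the standard library are available. Lean on these libraries where they do the work, as an engineer would, in place of code of your own. Each camera call takes 0.05 s, during which the arm holds its last target. There are 200 camera calls.

## Working session

There is one attempt and no reset: what is moved stays moved. The work goes in short steps, Python scripts to look and compute and a shell command to move; the robot and the scene stay as the last step left them, time stands still between calls to the robot, and variables do not carry over. Pictures are saved under pics/ and viewed, at most 10 in all, crops included, and the job is handed in when it is done.

```bash
mkdir -p pics; cat > h.py <<'E'
import numpy as np,cv2
from workcell import status,vision,robot
def grab(n,f):
    p,d=vision.grab_frame(n); cv2.imwrite(f'pics/{f}.png',p[:,:,::-1]); np.savez(f'pics/{f}.npz',p=p,d=d); return p,d
def ray(n,uv):
    c=vision.camera_params(n);K=np.array(c['intrinsics']);D=np.array(c['D'])
    q=cv2.undistortPoints(np.array(uv,float).reshape(-1,1,2),K,D).reshape(-1,2)
    R=np.array(c['rotation']);
    if R.shape!=(3,3):
        from scipy.spatial.transform import Rotation as S; R=S.from_quat(R).as_matrix()
    return np.array(c['position']),np.c_[q,np.ones(len(q))]@R.T
def onz(n,uv,z):
    o,r=ray(n,uv); return o+r*((np.array(z)-o[2])/r[:,2])[:,None]
def bydepth(n,uv,d):
    o,r=ray(n,uv); return o+r*np.array([d[int(v),int(u)] for u,v in uv])[:,None]
E
python3 - <<'E'
from h import *
for n in('side','top'):
    grab(n,n+'0'); c=vision.camera_params(n); print(n,c['position'],np.round(c['rotation'],2),c['intrinsics'])
s=status.state();print(s)
E
```

```text
side [0.128614   0.9345139  0.85646523] [-0.17  0.87 -0.45  0.09] [[554.79909945   0.         319.98005235]
 [  0.         554.79909945 225.24975548]
 [  0.           0.           1.        ]]
top [ 0.34560301 -0.05205828  1.27767797] [-0.69  0.71 -0.06  0.07] [[601.75178039   0.         325.43567998]
 [  0.         601.75178039 235.33547106]
 [  0.           0.           1.        ]]
{'t': 0.1, 'joints': array([-3.87425480e-06,  2.41309020e-01,  3.87891776e-03,  1.33523682e+00,
       -3.12860024e-05,  1.57077961e+00]), 'dq': array([ 0.00127708, -0.00286991,  0.00446773,  0.00043319,  0.00174301,
       -0.00044199]), 'joint_torque': array([-3.57412864e-04, -3.73140085e+01,  2.53010201e+01,  1.07858295e-02,
        2.43542411e-05, -2.54672034e-05]), 'ee_pos': array([ 4.99429413e-01, -1.14302185e-05,  2.30523918e-01]), 'ee_rot': array([ 7.07101921e-01,  7.07111022e-01, -6.72410380e-04, -6.50301462e-04]), 'force': array([-0.69191828, -0.47989796, -0.90947071]), 'wrist_torque': array([ 0.0155073 , -0.02153472, -0.02290562]), 'gripper_force': 0.0, 'opening': 0.9969197338211188}
```

View pics/top0.png

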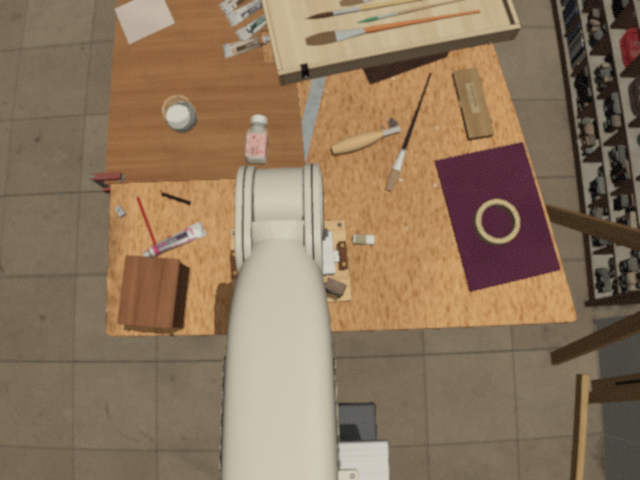

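View pics/side0.png

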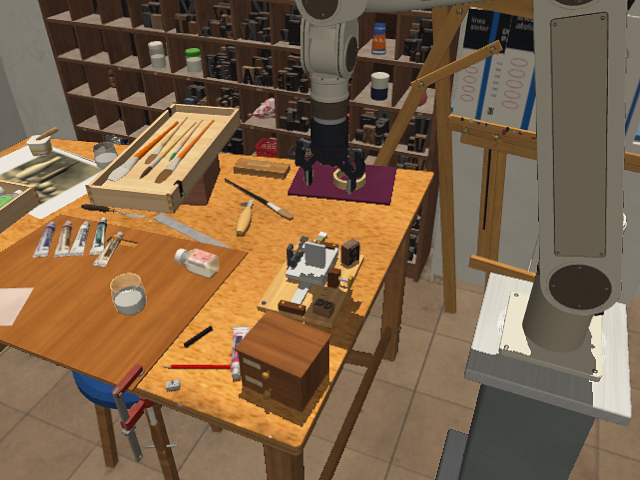

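The top view has the gauge hidden under the arm, at about pixel (290,260). The side view shows the gauge around (310,270) with the plate near (315,255). I'll shut the hand and swing the arm right to clear the top view.

```bash
python3 -m inch '[[-1,-0.04,0,0,0],[-1,-0.04,0,0,0],[-1,-0.04,0,0,0],[-1,-0.04,0,0,0],[-1,-0.04,0,0,0],[-1,-0.02,0,0,0],[-1,0,0,0,0],[-1,0,0,0,0],[-1,0,0,0,0],[-1,0,0,0,0]]' 30; python3 - <<'E'
from h import *
for n in('side','top'): grab(n,n+'1')
a=cv2.imread('pics/top1.png')[190:330,200:400]; b=cv2.imread('pics/side1.png')[220:340,230:390]
cv2.imwrite('pics/c1.png',cv2.resize(a,None,fx=4,fy=4,interpolation=cv2.INTER_CUBIC))
cv2.imwrite('pics/c2.png',cv2.resize(b,None,fx=5,fy=5,interpolation=cv2.INTER_CUBIC))
E
```

```text
t: 1.1
ee_pos: [0.5001, -0.2188, 0.2313]
ee_rot: [0.706, 0.708, 0.0, -0.0]
force: [0.3, 0.0, -0.5]
opening: 0.001
gripper_force: 0.0
```

View pics/c1.png

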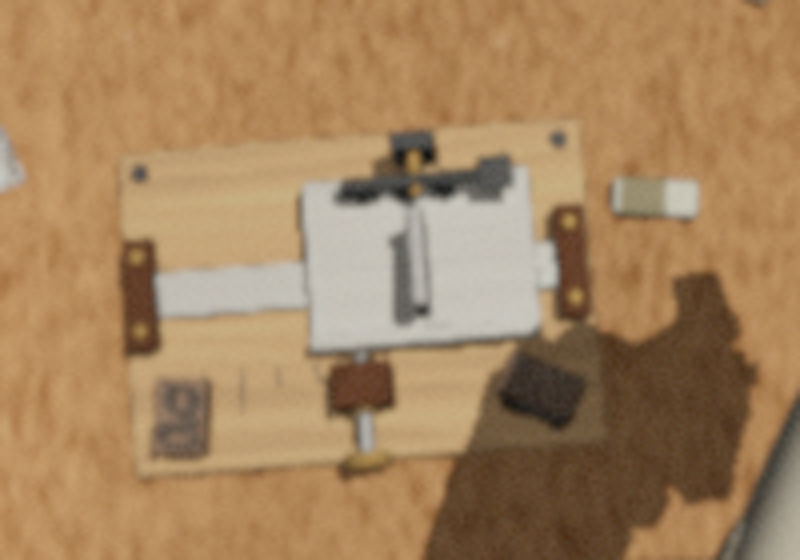

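View pics/c2.png

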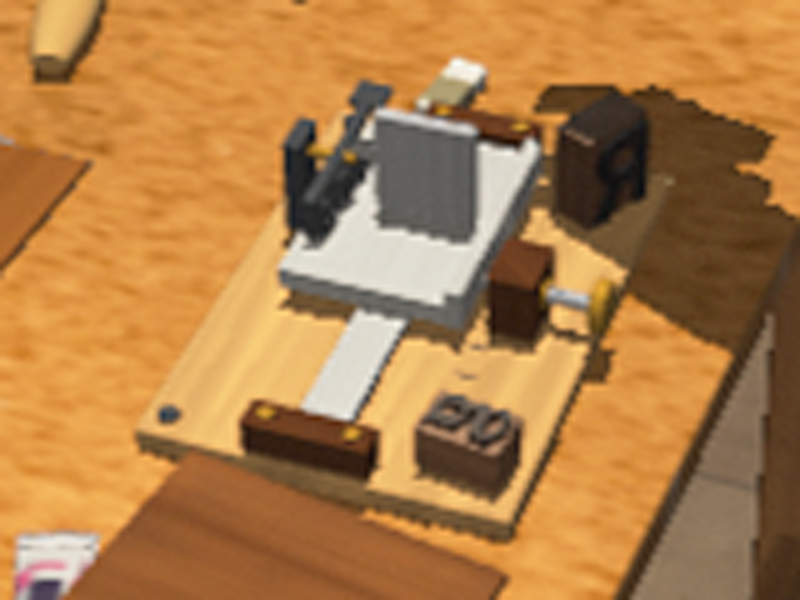

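The top crop shows the board corners at crop pixels (122,157), (580,120), (606,440) and (138,475). The plate is at (418,265), the carriage left end at x≈305, and the brass head at (363,462). The side crop shows the plate and pin clear.

```bash
cat >> h.py <<'E'
def fit():
    c=np.array([(122,157),(580,120),(606,440),(138,475)])/4+[199.6,189.6]
    w=onz('top',c,.012)[:,:2]; g=np.array([(80,125),(80,-125),(-95,-125),(-95,125)])/1e3
    gm,wm=g.mean(0),w.mean(0); H=(g-gm).T@(w-wm); a=np.arctan2(H[0,1]-H[1,0],H[0,0]+H[1,1])
    R=np.array([[np.cos(a),-np.sin(a)],[np.sin(a),np.cos(a)]]); t=wm-R@gm
    return R,t,a,w-(g@R.T+t)
R,t,a,res=fit()
def G(p): return np.c_[(np.asarray(p)[:,:2]-t)@R,np.asarray(p)[:,2]]   # world->gauge
def W(p): return np.asarray(p)@R.T+t
E
python3 - <<'E'
from h import *
np.set_printoptions(precision=4,suppress=True)
print(t,np.degrees(a),res)
f=lambda uv:np.array(uv)/4+[199.6,189.6]
print('plate top', G(onz('top',f([(415,208),(424,312)]),.087)))
print('carr left', G(onz('top',f([(303,185),(312,350)]),.032)))
print('head', G(onz('top',f([(363,462)]),.043)))
print('type', G(onz('top',f([(530,350),(585,385),(565,425),(502,395)]),.064)))
fs=lambda uv:np.array(uv)/5+[229.6,219.6]
print('side plate top', G(onz('side',fs([(376,110),(478,130)]),.087)))
print('side head', G(onz('side',fs([(600,305)]),.03)))
print('W: ',W([[0,-.035],[0,-.075],[-.102,0],[-.15,0]]))
d=np.load('pics/top1.npz')['d']; print(G(bydepth('top',f([(418,300),(530,385)]),d)))
E
```

```text
[0.5325 0.0343] 2.709190017865713 [[-0.0018 -0.0014]
 [-0.0013  0.0009]
 [ 0.0014  0.0016]
 [ 0.0017 -0.0011]]
plate top [[ 0.0243 -0.0348  0.087 ]
 [-0.0286 -0.0356  0.087 ]]
carr left [[ 0.0512  0.0252  0.032 ]
 [-0.0365  0.026   0.032 ]]
head [[-0.0976  0.0027  0.043 ]]
type [[-0.0491 -0.087   0.064 ]
 [-0.069  -0.1133  0.064 ]
 [-0.0884 -0.1016  0.064 ]
 [-0.0708 -0.0711  0.064 ]]
side plate top [[ 0.0232 -0.0314  0.087 ]
 [-0.0263 -0.0324  0.087 ]]
side head [[-0.0966  0.0021  0.03  ]]
W:  [[ 0.5341 -0.0007]
 [ 0.536  -0.0406]
 [ 0.4306  0.0295]
 [ 0.3826  0.0272]]
[[-0.0223 -0.033   0.0863]
 [-0.0663 -0.0857  0.0593]]
```

```bash
python3 -m inch '[[-1,0,0,0,-0.047],[-1,0.035,0.01,0,0],[-1,0.035,0.01,0,0],[-1,0.035,0.01,0.03,0],[-1,0.035,0.01,0.03,0],[-1,0.034,0.005,0.03,0],[-1,0,0,0.03,0],[-1,0,0,0.03,0],[-1,0,0,0.02,0],[-1,0,0,0,0]]'; python3 - <<'E'
from h import *
from scipy.spatial.transform import Rotation as S
s=status.state(); print(G([s['ee_pos']]),S.from_quat(s['ee_rot']).as_matrix().round(3),s['force'])
E
```

```text
t: 2.2
ee_pos: [0.534, -0.043, 0.0584]
ee_rot: [0.69, 0.724, -0.002, -0.003]
force: [-0.8, 0.4, -0.9]
opening: -0.002
gripper_force: 0.0
[[-0.00215838 -0.07725647  0.05837125]] [[-0.048  0.999 -0.007]
 [ 0.999  0.048  0.001]
 [ 0.001 -0.007 -1.   ]] [-0.77267     0.43257637 -0.88793281]
```

```bash
python3 -m inch '[[-1,0.01,0,0,0],[-1,0.01,0,0,0],[-1,0.005,0,0,0],[-1,0.005,0,0,0],[-1,0.005,0,0,0],[-1,0.005,0,0,0],[-1,0.005,0,0,0],[-1,0.005,0,0,0],[-1,0,0,0,0],[-1,0,0,0,0]]'; cat > look.py <<'E'
from h import *
import sys
n=sys.argv[1]; s=status.state(); print('tcp gauge',G([s['ee_pos']]).round(4),'F gauge',(s['force'][:2]@R).round(1),s['t'])
grab('side',n+'s');grab('top',n)
a=cv2.imread(f'pics/{n}.png')[190:330,200:400]; b=cv2.imread(f'pics/{n}s.png')[220:340,230:390]
cv2.imwrite(f'pics/{n}c.png',np.vstack([cv2.resize(a,(420,294),interpolation=2),cv2.resize(b,(420,304),interpolation=2)]) if len(sys.argv)<3 else cv2.resize(b,(800,600),interpolation=2))
# carriage left end at gauge x=0.015 line: bright-grey carriage top (z=.032) along y, from the side view
K=vision.camera_params('side'); im=cv2.imread(f'pics/{n}s.png'); o=np.array(K['position']);
from scipy.spatial.transform import Rotation as S
Rm=np.array(K['rotation']); Rm=Rm if Rm.shape==(3,3) else S.from_quat(Rm).as_matrix()
for x in (.022,-.022):
    ys=np.arange(.02,.105,.0005); P=np.c_[W(np.c_[np.full_like(ys,x),ys]),np.full_like(ys,.032)]
    uv,_=cv2.projectPoints(P,cv2.Rodrigues(Rm.T)[0],-Rm.T@o,K['intrinsics'],np.array(K['D']))
    g=cv2.remap(im,uv[:,0,:].astype('f4')[None],None,1)[0].astype(float)
    br=g[:,0]  # blue: grey carriage high, wood low
    j=np.argmin(np.convolve(br,[1,1,1,1,0,-0,-1,-1,-1,-1][::-1],'valid')) if 0 else np.argmax([br[max(0,k-6):k].mean()-br[k:k+6].mean() for k in range(6,len(ys)-6)])+6
    print('left end y',ys[j],'-> q',ys[j]-.025)
E
python3 look.py p1
```

```text
t: 3.2
ee_pos: [0.535, 0.0055, 0.0619]
ee_rot: [0.69, 0.723, 0.0, 0.001]
force: [0.3, -2.9, 1.8]
opening: 0.002
gripper_force: 1.5
tcp gauge [[ 0.0012 -0.0288  0.0619]] F gauge [ 0.1 -2.9] 3.2
left end y 0.04900000000000003 -> q 0.024000000000000028
left end y 0.05900000000000004 -> q 0.03400000000000004
```

View pics/p1c.png

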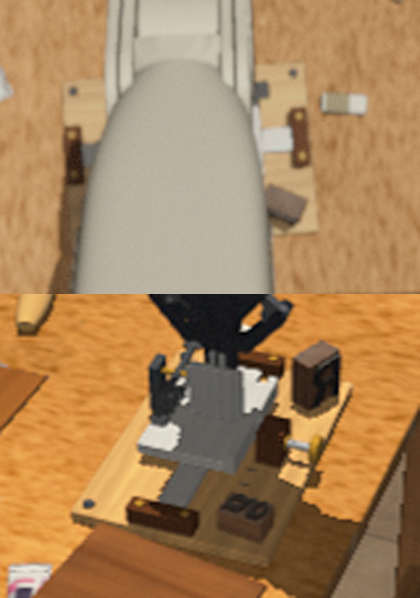

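The side view shows the fingertips behind the plate, pushing it left, with the carriage moved about 20 mm. The arm's shadow spoils the edge detection, so I'll measure the plate face from side depth instead.

```bash
cat > q.py <<'E'
from h import *
import sys
def q(f):
    d=np.load(f'pics/{f}.npz')['d']; v,u=np.mgrid[225:320,260:360]; uv=np.c_[u.ravel(),v.ravel()]
    p=G(bydepth('side',uv,d)); m=(abs(p[:,0])<.018)&(p[:,2]>.045)&(p[:,2]<.08)&(p[:,1]>-.045)&(p[:,1]<.06)
    return np.median(p[m,1]),m.sum()
if len(sys.argv)>1:
    s=status.state(); print('tcp gauge',G([s['ee_pos']]).round(4),'F gauge',(s['force'][:2]@R).round(1),s['t']); grab('side',sys.argv[1]); y=q(sys.argv[1])
    print(y,'q',y[0]-q('side1')[0])
E
python3 -c "
from q import *
print(q('side1'),q('p1s'))"
```

```text
(np.float64(-0.028602328161818694), np.int64(171)) (np.float64(-0.008877948444022508), np.int64(184))
```

```bash
python3 -m inch '[[-1,0.005,0,0,0],[-1,0.005,0,0,0],[-1,0.005,0,0,0],[-1,0.004,0,0,0],[-1,0.003,0,0,0],[-1,0.002,0,0,0],[-1,0.002,0,0,0],[-1,0,0,0,0],[-1,0,0,0,0],[-1,0,0,0,0]]'; python3 q.py p2
```

```text
t: 4.3
ee_pos: [0.5335, 0.0306, 0.0616]
ee_rot: [0.691, 0.723, -0.001, 0.001]
force: [0.6, -5.7, 3.1]
opening: 0.002
gripper_force: 3.0
tcp gauge [[ 0.0009 -0.0037  0.0616]] F gauge [ 0.3 -5.8] 4.3
(np.float64(0.015901226641206103), np.int64(182)) q 0.0445035548030248
```

```bash
python3 -m inch '[[-1,0.002,0,0,0],[-1,0,0,0,0],[-1,0,0,0,0],[-1,-0.002,0,0,0],[-1,-0.003,0,0,0],[-1,-0.004,0,0,0],[-1,-0.01,0,0,0],[-1,-0.02,0,0,0],[-1,0,0,0,0],[-1,0,0,0,0]]'; python3 q.py p3
```

```text
t: 5.35
ee_pos: [0.5344, -0.005, 0.0608]
ee_rot: [0.691, 0.723, 0.0, -0.001]
force: [-0.1, -0.2, -0.3]
opening: -0.001
gripper_force: 0.0
tcp gauge [[ 0.0001 -0.0394  0.0608]] F gauge [-0.1 -0.2] 5.35
(np.float64(0.009730927705857073), np.int64(241)) q 0.03833325586767577
```

The carriage has latched at the middle notch (q ≈ 0.039) with the hand off it. Next I'll lift, turn the tool a quarter turn so the narrow way of the fingers faces the pin, and go round to the front.

```bash
python3 -m inch '[[-1,-0.01,0,-0.03,0],[-1,0,0,-0.04,0],[-1,0,0,-0.01,-0.149],[-1,0,0,0,-0.149],[-1,0,0,0,-0.149],[-1,0,0,0,-0.149],[-1,0,0,0,-0.149],[-1,0,0,0,-0.149],[-1,0,0,0,-0.149],[-1,0,0,0,-0.149]]'; python3 -m inch '[[-1,0,0,0,-0.149],[-1,0,0,0,-0.149],[-1,0,0,0,-0.08],[-1,0.03,0.02,0,0],[-1,0.04,0.02,0,0],[-1,0.04,0.01,0,0],[-1,0.03,0,0,0],[-1,0.01,0,0,0],[-1,0,0,0,0],[-1,0,0,0,0]]'; python3 - <<'E'
from h import *
from scipy.spatial.transform import Rotation as S
s=status.state(); print(G([s['ee_pos']]),S.from_quat(s['ee_rot']).as_matrix().round(3),s['force'],s['joints'])
E
```

```text
t: 6.4
ee_pos: [0.5352, -0.0141, 0.1411]
ee_rot: [0.162, 0.987, 0.0, -0.0]
force: [0.3, -0.2, 0.3]
opening: -0.005
gripper_force: 0.0
t: 7.4
ee_pos: [0.385, 0.0282, 0.1419]
ee_rot: [-0.023, 1.0, 0.0, 0.001]
force: [-0.2, 0.0, -0.1]
opening: 0.003
gripper_force: 0.0
[[-0.14759291  0.00091957  0.14186987]] [[-0.999 -0.046  0.003]
 [-0.046  0.999  0.   ]
 [-0.003  0.    -1.   ]] [-0.21084798  0.02899632 -0.14361347] [ 7.29750254e-02  8.16724439e-02 -4.32664419e-01  1.05378152e+00
  2.53491859e-04  2.64853435e-02]
```

```bash
python3 -m inch '[[-1,0,0.001,0.03,0],[-1,0,0,0.03,0],[-1,0,0,0.03,0],[-1,0,0,0.02,0],[-1,0,0,0.008,0],[-1,-0.005,0,0,0],[-1,-0.005,0,0,0],[-1,-0.005,0,0,0],[-1,-0.005,0,0,0],[-1,0,0,0,0]]'; python3 q.py p4; python3 -c "
import cv2
cv2.imwrite('pics/p4c.png',cv2.resize(cv2.imread('pics/p4.png')[220:340,270:430],(800,600),interpolation=2))"
```

```text
t: 8.4
ee_pos: [0.4051, 0.03, 0.0242]
ee_rot: [-0.023, 1.0, 0.0, 0.001]
force: [-0.5, -0.7, 0.1]
opening: 0.001
gripper_force: 0.0
tcp gauge [[-0.1274  0.0017  0.0242]] F gauge [-0.5 -0.7] 8.4
(np.float64(0.011084536629611367), np.int64(181)) q 0.03968686479143006
```

View pics/p4c.png

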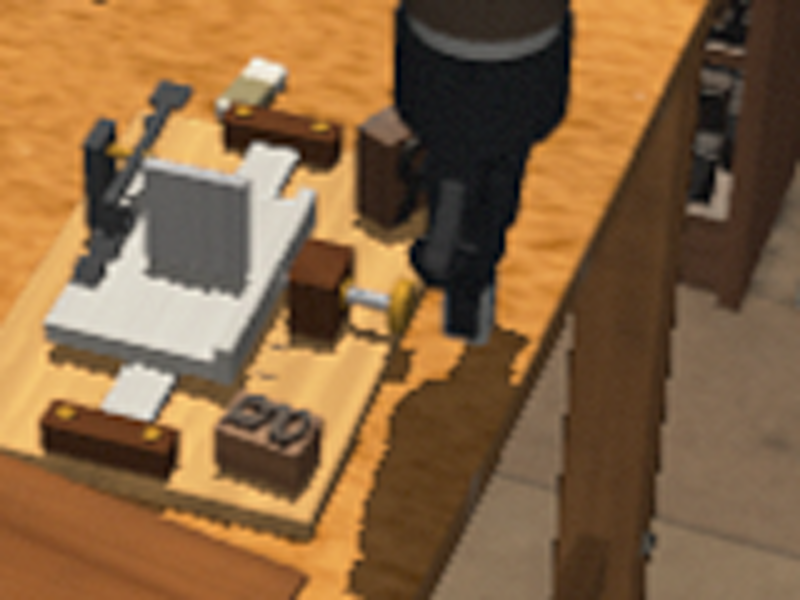

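The side view shows the plate latched and the fingertips (470,320) just in front of the brass head (405,305), at about its height. I'll push the pin now.

```bash
python3 -m inch '[[-1,-0.005,0,0,0],[-1,-0.005,0,0,0],[-1,-0.004,0,0,0],[-1,-0.004,0,0,0],[-1,-0.004,0,0,0],[-1,-0.004,0,0,0],[-1,-0.003,0,0,0],[-1,-0.003,0,0,0],[-1,0,0,0,0],[-1,0,0,0,0]]'; python3 q.py p5
```

```text
t: 9.45
ee_pos: [0.4356, 0.0313, 0.0233]
ee_rot: [-0.023, 1.0, -0.0, 0.0]
force: [-0.0, 0.4, -0.9]
opening: 0.001
gripper_force: 0.0
tcp gauge [[-0.0969  0.0016  0.0233]] F gauge [0.  0.4] 9.45
(np.float64(0.011195425960304175), np.int64(179)) q 0.03979775412212287
```

```bash
python3 -m inch '[[-1,-0.002,0,0,0],[-1,-0.002,0,0,0],[-1,-0.002,0,0,0],[-1,-0.001,0,0,0],[-1,-0.001,0,0,0],[-1,0,0,0,0],[-1,0,0,0,0],[-1,0,0,0,0],[-1,0,0,0,0],[-1,0,0,0,0]]'; python3 q.py p6; python3 -c "
import cv2
cv2.imwrite('pics/p6c.png',cv2.resize(cv2.imread('pics/p6.png')[220:340,270:430],(800,600),interpolation=2))"
```

```text
t: 10.5
ee_pos: [0.4424, 0.0316, 0.0231]
ee_rot: [-0.023, 1.0, -0.0, -0.001]
force: [-5.5, 0.3, 2.1]
opening: -0.002
gripper_force: 2.6
tcp gauge [[-0.0901  0.0016  0.0231]] F gauge [-5.5  0.5] 10.5
(np.float64(0.01082072123511826), np.int64(180)) q 0.03942304939693696
```

View pics/p6c.png

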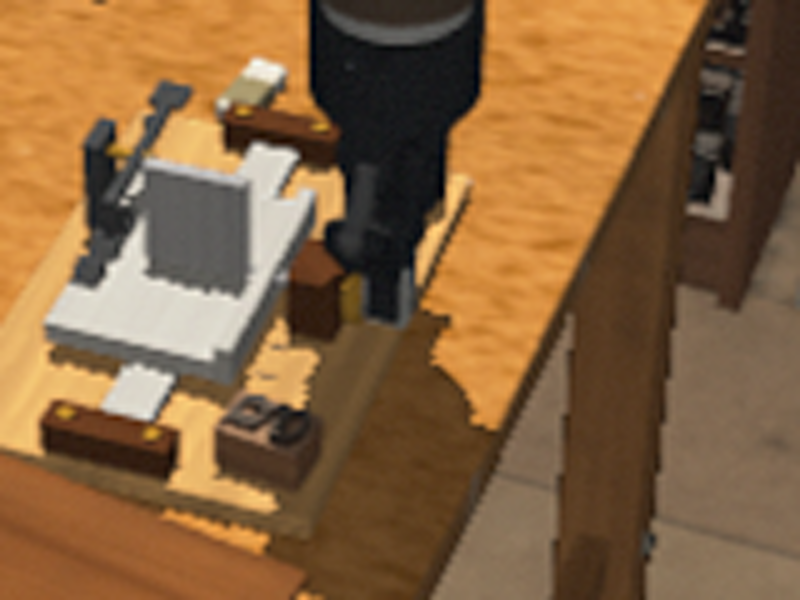

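The head (350,297) is now up against the guide block. I'll press a little more to confirm the hard stop, then back off.

```bash
python3 -m inch '[[-1,-0.001,0,0,0],[-1,-0.001,0,0,0],[-1,-0.001,0,0,0],[-1,0,0,0,0],[-1,0,0,0,0],[-1,0,0,0,0],[-1,0,0,0,0],[-1,0,0,0,0],[-1,0,0,0,0],[-1,0,0,0,0]]'; python3 q.py p7; python3 -m inch '[[-1,0.005,0,0,0],[-1,0.015,0,0,0],[-1,0.02,0,0,0],[-1,0.01,0,-0.01,0],[-1,0,0,-0.03,0],[-1,0,0,-0.03,0],[-1,0,0,-0.03,0],[-1,0,0,-0.03,0],[-1,0,0,0,0],[-1,0,0,0,0]]'; python3 q.py p8;  python3 -c "
import cv2
cv2.imwrite('pics/p8c.png',cv2.resize(cv2.imread('pics/p8.png')[220:340,270:430],(800,600),interpolation=2))"
```

```text
t: 11.55
ee_pos: [0.4424, 0.0316, 0.0227]
ee_rot: [-0.023, 1.0, -0.0, -0.003]
force: [-10.6, -0.1, 8.0]
opening: 0.004
gripper_force: 5.5
tcp gauge [[-0.0901  0.0016  0.0227]] F gauge [-10.6   0.4] 11.55
(np.float64(0.011008725593238167), np.int64(178)) q 0.03961105375505686
t: 12.6
ee_pos: [0.3983, 0.0296, 0.1544]
ee_rot: [-0.023, 1.0, 0.0, 0.003]
force: [-0.7, -0.7, 0.3]
opening: -0.0
gripper_force: 0.0
tcp gauge [[-0.1343  0.0017  0.1544]] F gauge [-0.7 -0.7] 12.6
(np.float64(0.011059554632484397), np.int64(174)) q 0.03966188279430309
```

View pics/p8c.png

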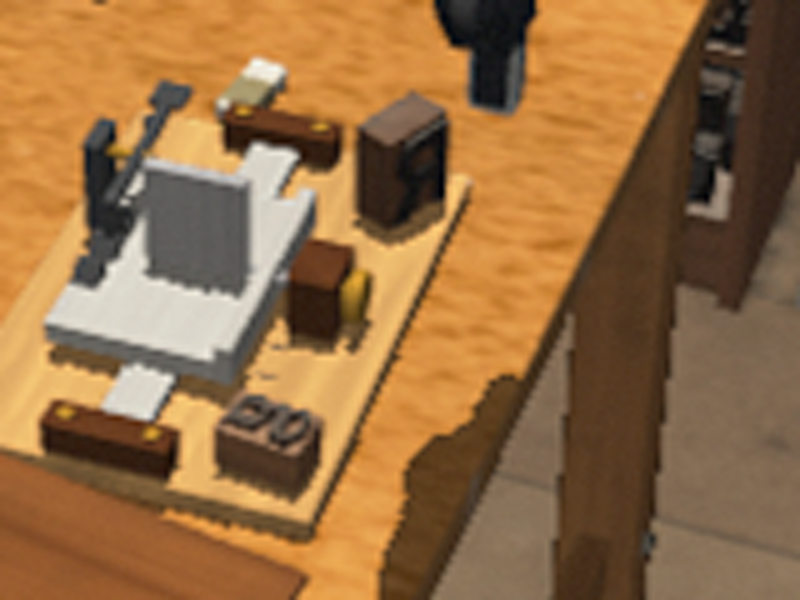

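The TCP stopped dead while the force doubled, so the pin is on its hard stop. The head (355,297) sits against the guide block, the carriage is at about 0.040, the bystanders haven't moved, and the hand is clear.

```bash
python3 -c "
from workcell import robot
print(robot.finish_job())"
```

```text
the job is handed in; nothing more can be done
None
```

The carriage is latched at the middle notch (measured at about 0.040), the stop pin is pushed fully home against its hard stop, and the job was handed in at about 13 s with the hand clear of everything.

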